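Start the sanding corner: isolator, extractor, then sander

TASK

Get the sanding corner running so that no dust is thrown before the extraction draws: using only the fingertips and picking nothing up, press down the raised end of the red rocker on the grey mains isolator, then press the green button of the blue dust extractor until it stays in and its fan turns, and only after that the green button of the green disc sander until it stays in and its disc turns. Keep off both red stop buttons, and leave the block on the sander's table and everything else lying on the bench where it is.

Things in the scene. Friction and masses are not known exactly. Their poses are not given: they have to be found in the camera images.
- isolator: Mains isolator, fixed to the bench: grey box 118 (x) x 86 (y) x 40 mm high with a foot flange 112 mm wide (y). Origin at the centre of its underside. Its red rocker, 62 mm long along the box's x and 36 mm wide, pivots about the box's y axis in the middle of its top.
- isolator_rocker (a joint): Tilt of the red rocker in rad: 0 = off (the end at the box's -x, with a thin white line across it, stands high, its top about 58 mm above the bench), 0.42 = on (that end is down, the other end is up). Snap action: 3 to 5 N at the raised end tips it past the middle (0.21), then it flips over by itself and stays.
- isolator_raised_end (a point): Point on the top of the rocker at the white line, 21 mm from its middle: the place to press, straight down; about 58 mm above the bench when off, about 9 mm lower when on. It moves with the rocker.
- extractor: Fixed blue box with a round wire guard and a grey fan in its front; top 210 mm high (handle 227 mm). Origin: centre of its underside; front at -x. Footprint x -137 to 140, y +-98 mm; fan box from x = 25 mm back, low ribbed cover (39 mm high) before it. Grey start/stop box at the front, yellow top, 38 mm high: green button at (-100, 32), red at (-100, -32) mm.
- extractor_start (a joint): How far the extractor's green button is in, in m: 0 = out (stopped), 0.008 = fully in. Snap action: about 3.5 N starts it, past 0.004 it latches in by itself and stays; the red button beside it then comes out by 8 mm. Pressing the red would let the green out again.
- extractor_start_top (a point): Centre of the top face of the extractor's green button, 32 mm across, pressed straight down: 52 mm above the bench when out, 44 mm when in.
- extractor_stop: The extractor's red stop button, 32 mm across; its top face is 12 mm above this origin: 44 mm above the bench while stopped, 52 mm while running. Not to be pressed.
- extractor_fan (a joint): Angle of the extractor's fan in rad; it grows while the fan runs (about 20 rad/s, reached in about 1 s) and stands still otherwise. It runs only while the isolator is on and its green button is in.
- sander: Fixed green disc sander: aluminium table 176 mm wide (x -56 to 28 mm), top 87 mm above the bench; behind it an upright brown disc of 130 mm facing front (guard top 170 mm high) and a finned motor. Origin: centre of its underside; front at -x. Footprint x -137 to 140, y +-95 mm. Grey start/stop box at the front, yellow top, 38 mm high: green button at (-100, 32), red at (-100, -32) mm.
- sander_start (a joint): How far the sander's green button is in, in m: 0 = out (stopped), 0.008 = fully in. Same snap action and forces as the extractor's.
- sander_start_top (a point): Centre of the top face of the sander's green button, 32 mm across, pressed straight down: 52 mm above the bench when out, 44 mm when in.
- sander_stop: The sander's red stop button, 32 mm across; its top face is 12 mm above this origin: 44 mm above the bench while stopped, 52 mm while running. Not to be pressed.
- sander_disc (a joint): Angle of the sanding disc in rad; it grows while the disc runs (about 25 rad/s, reached in about 1 s) and stands still otherwise. It runs only while the isolator is on and its green button is in.
- table_block: Loose dark wooden block, 65 x 72 x 20 mm, lying on the sander's table; origin at the centre of its underside.
- sanding_block: Loose cork sanding block, 128 x 100 x 30 mm over all, on the bench; origin at the centre of its underside.
- steel_rule: Loose steel rule, 299 mm long, lying across the front of the bench; origin at the centre of its underside.
- pencil: Loose yellow pencil, 152 mm long, 7 mm thick; origin at its middle on the bench.
- square_offcut: Loose dark square wooden offcut, 79 x 79 x 19 mm, near the front of the bench; origin at the centre of its underside.
- screw_tin: Loose open white tin of screws, 67 mm across, 48 mm high; origin at the centre of its underside.

How it is judged:
On the way, in this order (a step that is already met when the one before it is completed fails the run):
1. The isolator's rocker is on while both machines stand still (value of joint isolator_rocker above 0.36 rad and velocity of joint each of extractor_fan, sander_disc below 2 rad/s), for 0.1 s.
2. The extractor's fan turns while the sander's disc still stands (value of joint isolator_rocker above 0.36 rad and velocity of joint extractor_fan above 12 rad/s and velocity of joint sander_disc below 2 rad/s), for 0.2 s.
3. The sander's disc turns with the extractor still running (value of joint isolator_rocker above 0.36 rad and velocity of joint extractor_fan above 12 rad/s and velocity of joint sander_disc above 15 rad/s), for 0.2 s.
At the end, for the whole second after the job is handed in: The rocker is on (over 0.36 rad), both green buttons are latched in (over 6.5 mm), the fan turns faster than 12 rad/s and the disc faster than 15 rad/s, and each loose thing lies within 30 mm of where it started (all of step 3 and value of joint each of extractor_start, sander_start above 0.0065 m and distance of each of table_block, sanding_block, steel_rule, pencil, square_offcut, screw_tin from where it was at the start of the episode below 0.03 m); the robot touches nothing.
It fails at once if A green button is pressed in while the isolator is still off (value of joint isolator_rocker below 0.36 rad and value of joint any of extractor_start, sander_start above 0.004 m).
It fails at once if The sander's green button is pressed in while the extractor's fan is not turning (value of joint sander_start above 0.004 m and velocity of joint extractor_fan below 8 rad/s).
It fails at once if A red stop button is pressed on with more than 2 N (contact force between the fingers and extractor_stop above 2 N or contact force between the fingers and sander_stop above 2 N).
It fails at once if Something other than the fingers presses on the isolator or a machine with more than 5 N (contact force between the arm and isolator above 5 N or contact force between the arm and extractor above 5 N or contact force between the arm and sander above 5 N).
It fails at once if A loose thing is lifted 25 mm or more, or shifted by more than 30 mm (distance of any of table_block, sanding_block, steel_rule, pencil, square_offcut, screw_tin from where it was at the start of the episode above 0.03 m or height (world z) of any of sanding_block, steel_rule, pencil, square_offcut, screw_tin above 0.025 m or height (world z) of table_block above 0.112 m).
It also fails if it takes over 56 s, if anything falls off the work surface, if the arm or the gripper's body presses on something with over 40 N, if the wrist force passes 120 N, or if a joint passes its speed limit or range.

ROBOT

A 6-joint arm with a two-finger parallel gripper is mounted at the origin on a cart in front of the work surface, level with it; the furniture and walls round the work are solid. World frame = base frame: x ahead of the robot, y to its left, z up, the work surface at z = 0. Lengths are in m, angles in rad, forces in N, time in s.
With the tool pointing down it reaches from about 0.4 to 0.825 m from the base axis. Payload 7 kg.
Tool frame: the origin (TCP) lies at the very end of the fingers, on their centre line; the grasp point (between the pads) lies 19 mm behind it; z points along the fingers, y is the line along which they close (so a half turn about z gives the same grasp; the last joint's range is limited). The gripper opens to 85 mm and grips with 20 to 120 N. Pads are 22 mm wide; open, the fingers measure 114 mm over their backs; the gripper's body (76 mm by 85 mm) begins 54 mm behind the grasp point. The pads swing forward as they close: fully open they stand 13 mm farther back than shut.
Start: joints at [-1.058, 0.359, 0.012, 0, -1.224, -0.288], TCP at [0.15, -0.658, 0.198] pointing down, gripper open.
Joint ranges: [-3.07, 3.07], [-1.43, 2.12], [-1.02, 1.25], [-3.03, 1.67], [-3.05, -0], [-3.03, 3.03]. Speed limits (rad/s): [2.39, 2.39, 3.01, 3.14, 3.14, 3.14].

INTERFACE

Orientations are given as [roll, pitch, yaw] about the fixed x, y, z axes, in that order (R = Rz(yaw) Ry(pitch) Rx(roll)).
In Python, from workcell import telemetry, cams, env gives the robot as it stands.
- The arm moves only by the shell command python3 -m creep 'ROWS' [FORCE]. ROWS is JSON, a list of rows, each a list of 5 numbers: the shift along the tool's x, y, z in m, then the turn about the tool's z in degrees, then the opening, from -1 (shut) to 1 (fully open), so that 0 is half open. In form: [[tx, ty, tz, spin, hand], ...]. A call has 1 to 20 rows; each row is the pose to reach, as a shift and turn from the pose commanded when the call began, along the tool's axes at that moment; what a row does not reach only later rows make up. A row lasts 1/12 s, in which the tool goes at most 41.7 mm and 7.16 degrees, less where a joint would pass 70% of its speed; a pose out of reach is approached as far as the arm can. A call with a gripper value outside its range is refused whole. The fingers move at their own pace and stop on an object; FORCE is the grip in N (left out, the last holds). Time passes only in rows, so rows that repeat a pose let the fingers close. It gives the time, the measured TCP pose, the force, the opening and the grip force at its end, in the units of the state.
- telemetry.observe(): the state, without advancing time (a new reading comes with each control period).
- cams.snapshot(name): name is "scene" or "top" or "wrist"; returns the picture (384x512x3 uint8, blue, green, red); there is no depth.
- cams.camera_info(name): a dict with "fx", "fy", "cx", "cy" (pixels), "R" (3x3) and "t" (3): a world point X has camera coordinates R X + t. Camera axes: x right, y down, z forward; pixel columns grow to the right and rows downward; lengths in m; the calibration is good to about 2 mm. A picture is of the moment at which its call begins: read the wrist's pose just before it. camera_info takes no time and is no camera call; for the wrist camera it gives the pose at the moment of the call.
- env.finish_job(): hands the job in; it is judged then, once.
The state is a dict: "t": time; "joint_positions": joint angles; "joint_vel": joint speeds; "effort": joint torques, N m; "eef_pos": TCP position; "eef_rot": TCP orientation; "ft_force": force on the tool from outside, world axes, zero at the start; "ft_torque": the same for the moment, N m; "width": finger opening in m; "grip_force": force on a finger pad.
Only numpy, scipy, OpenCV 4.12 (cv2) and the standard library are available. Lean on these libraries where they do the work, as an engineer would, in place of code of your own. Each camera call takes 0.05 s, during which the arm holds its last target. There are 200 camera calls.

## Working session

There is one attempt and no reset: what is moved stays moved. The work goes in short steps, Python scripts to look and compute and a shell command to move; the robot and the scene stay as the last step left them, time stands still between calls to the robot, and variables do not carry over. Pictures are saved under pics/ and viewed, at most 10 in all, crops included, and the job is handed in when it is done.

```bash
mkdir -p pics
python3 - <<'E'
from workcell import telemetry, cams
import cv2
s=telemetry.observe();print({k:s[k] for k in('t','eef_pos','eef_rot','width','ft_force')})
for n in('top','scene'):
    im=cams.snapshot(n);cv2.imwrite(f'pics/{n}0.png',cv2.resize(im,(800,600),interpolation=cv2.INTER_CUBIC));c=cams.camera_info(n);print(n,c)
E
```

```text
{'t': 0.0, 'eef_pos': array([ 0.15029559, -0.65750543,  0.1972416 ]), 'eef_rot': array([ 3.13988882e+00, -1.55604052e-04, -2.91691577e+00]), 'width': 0.08544832509761807, 'ft_force': array([ 0.21819456,  0.15872778, -0.20390937])}
top {'fx': 468.8213584724299, 'fy': 468.8213584724299, 'cx': 247.71114732678132, 'cy': 186.98520272996808, 'R': array([[ 0.01608498, -0.99969365,  0.01881175],
       [-0.98190698, -0.01934351, -0.18837332],
       [ 0.1886795 , -0.01544141, -0.98191731]]), 't': array([0.00671276, 0.51538929, 1.41690885])}
scene {'fx': 485.3909948595894, 'fy': 485.3909948595894, 'cx': 252.57478022614953, 'cy': 193.21658769785253, 'R': array([[-0.38573921, -0.92240782,  0.01921118],
       [-0.47584034,  0.18106455, -0.86069251],
       [ 0.79043105, -0.3411443 , -0.50876255]]), 't': array([0.20945422, 0.32264906, 1.50643437])}
```

View pics/top0.png

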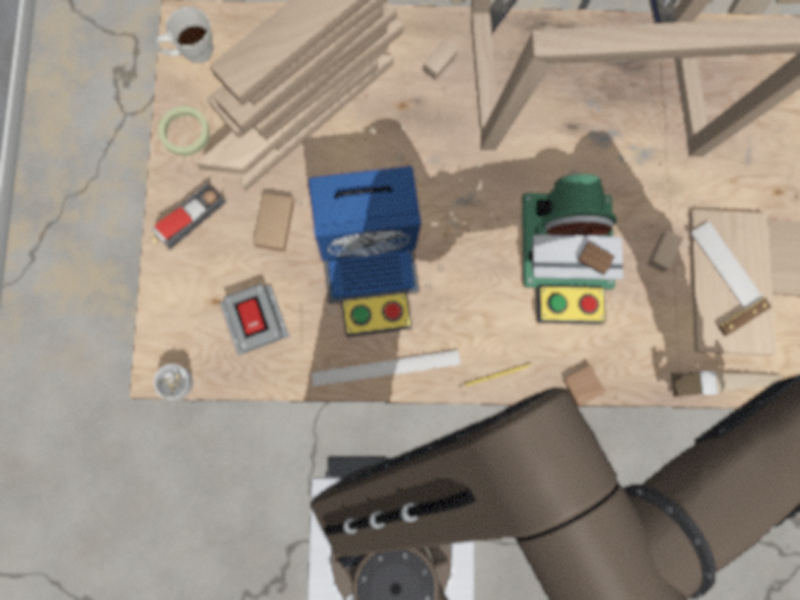

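View pics/scene0.png

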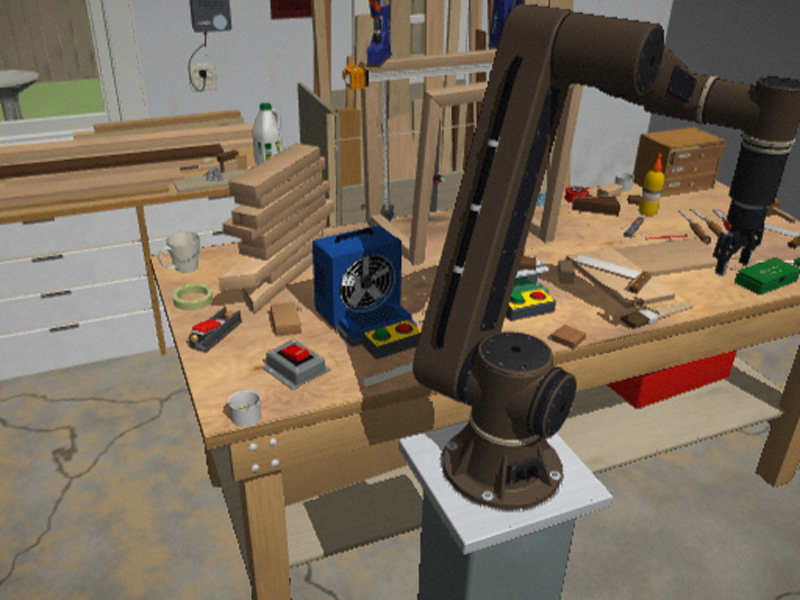

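The top view shows the isolator rocker at about (252,315) with its white line near (252,325). The extractor's green button is at (361,315) and its red at (393,311). The sander's green is at (557,303) and its red at (589,303). The pencil, rule and offcut lie in front of the machines. The scene view agrees with this.

```bash
cat > h.py <<'E'
import numpy as np
from workcell import telemetry, cams
from scipy.spatial.transform import Rotation as Ro
def w(c,u,v,z):
    d=np.array([(u-c['cx'])/c['fx'],(v-c['cy'])/c['fy'],1]);R=np.array(c['R']);o=-R.T@c['t'];d=R.T@d
    return o+d*(z-o[2])/d[2]
def tool(p):
    s=telemetry.observe();return (Ro.from_euler('xyz',s['eef_rot']).as_matrix().T@(np.array(p)-s['eef_pos'])).round(4)
E
python3 - <<'E'
from h import *
c=cams.camera_info('top');k=.64
for n,u,v,z in [('rocker',252,315,.05),('line',252,325,.058),('isoTL',238,350,.03),('eg',361,315,.052),('er',393,311,.044),('sg',557,303,.052),('sr',589,303,.044)]:
    p=w(c,u*k,v*k,z);print(n,p.round(3),tool(p))
print('via',tool([.5,-.2,.25]),'pre', tool([.5,.28,.2]))
w_=cams.camera_info('wrist');print(w_)
s=telemetry.observe();print(Ro.from_euler('xyz',s['eef_rot']).as_matrix().round(3))
E
```

```text
rocker [0.464 0.283 0.05 ] [-0.515   0.8466  0.1485]
line [0.443 0.28  0.058] [-0.4938  0.849   0.1405]
isoTL [0.396 0.31  0.03 ] [-0.455   0.8886  0.1686]
eg [0.467 0.067 0.052] [-0.4706  0.6354  0.1462]
er [0.478 0.003 0.044] [-0.4667  0.5711  0.1541]
sg [ 0.499 -0.324  0.052] [-0.4144  0.247   0.1457]
sr [ 0.502 -0.391  0.044] [-0.4022  0.1813  0.1536]
via [-0.4428  0.3682 -0.0521] pre [-0.5498  0.8361 -0.0015]
{'fx': 280.2208417111288, 'fy': 280.2208417111288, 'cx': 256.43022063446233, 'cy': 195.92437539923628, 'R': array([[-0.22299045,  0.9748178 ,  0.00234734],
       [ 0.92243127,  0.21022699,  0.32392154],
       [ 0.31527101,  0.07439667, -0.94608104]]), 't': array([ 0.67325741, -0.04230136,  0.38236131])}
[[-0.975 -0.223 -0.   ]
 [-0.223  0.975  0.001]
 [ 0.     0.001 -1.   ]]
```

```bash
python3 -m creep '[[-0.03,0.025,-0.04,0,-1],[-0.06,0.05,-0.05,0,-1],[-0.09,0.075,-0.05,0,-1],[-0.12,0.1,-0.05,0,-1],[-0.15,0.125,-0.05,0,-1],[-0.18,0.15,-0.05,0,-1],[-0.21,0.175,-0.05,0,-1],[-0.24,0.2,-0.05,0,-1],[-0.27,0.225,-0.05,0,-1],[-0.3,0.25,-0.05,0,-1],[-0.33,0.275,-0.05,0,-1],[-0.36,0.3,-0.05,0,-1],[-0.39,0.325,-0.05,0,-1],[-0.42,0.35,-0.05,0,-1],[-0.44,0.37,-0.05,0,-1],[-0.45,0.4,-0.05,0,-1],[-0.46,0.43,-0.05,0,-1],[-0.46,0.46,-0.05,0,-1],[-0.47,0.49,-0.05,0,-1],[-0.48,0.52,-0.05,0,-1]]' 20
python3 - <<'E'
from h import *
s=telemetry.observe();print(s['joint_positions'].round(2)); print(tool([.44,.28,.15]))
E
```

```text
t: 1.77
eef_pos: [0.5018, -0.0427, 0.2481]
eef_rot: [3.141, -0.0, -2.917]
ft_force: [1.4, 0.2, 0.1]
width: 0.0004
grip_force: 0.0
[ 0.31  0.04 -0.28 -0.   -1.25 -1.65]
[-0.0116  0.3283  0.0982]
```

```bash
python3 -m creep '[[0,0.03,0.01,0,-1],[0,0.06,0.02,0,-1],[0,0.09,0.03,0,-1],[0,0.12,0.04,0,-1],[0,0.15,0.05,0,-1],[0,0.18,0.06,0,-1],[0,0.21,0.07,0,-1],[-0.01,0.24,0.07,0,-1],[-0.01,0.27,0.07,0,-1],[-0.01,0.3,0.07,0,-1],[-0.01,0.325,0.07,0,-1],[-0.01,0.33,0.07,0,-1],[-0.01,0.33,0.07,0,-1],[-0.01,0.33,0.07,0,-1]]'
python3 - <<'E'
from h import *
import cv2
for n in('wrist',):
    c=cams.camera_info(n);im=cams.snapshot(n)
    np.savez('c1.npz',**c)
    cv2.imwrite('pics/w1.png',cv2.resize(im,(800,600),interpolation=cv2.INTER_CUBIC))
E
```

```text
t: 2.93
eef_pos: [0.4383, 0.2796, 0.1778]
eef_rot: [-3.141, -0.001, -2.916]
ft_force: [0.0, -0.4, 0.5]
width: -0.0
grip_force: 0.0
```

View pics/w1.png

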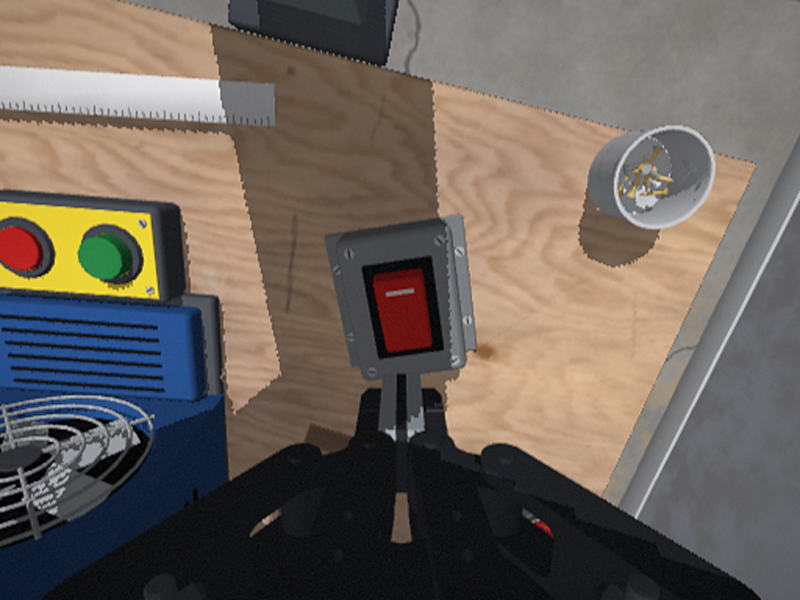

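The wrist view shows the white line at (400,293), the extractor's green button top at about (102,257) and its red at (18,249).

Run:
```python
from h import *
c=np.load('c1.npz');k=.64
for n,u,v,z in [('line',400,293,.058),('rockerEnd',408,350,.045),('eg',102,257,.052),('er',18,249,.044)]:
    p=w(c,u*k,v*k,z);print(n,p.round(4),tool(p))
```

```text
line [0.4458 0.2817 0.058 ] [-0.0078  0.0009  0.1199]
rockerEnd [0.4932 0.2989 0.045 ] [-0.0579  0.0071  0.1329]
eg [0.4687 0.0721 0.052 ] [ 0.0166 -0.2085  0.1261]
er [0.4791 0.0084 0.044 ] [ 0.0206 -0.273   0.1341]
```

```bash
python3 -m creep '[[-0.003,0,0.03,0,-1],[-0.006,0.001,0.06,0,-1],[-0.006,0.001,0.09,0,-1],[-0.006,0.001,0.105,0,-1],[-0.006,0.001,0.112,0,-1],[-0.006,0.001,0.116,0,-1],[-0.006,0.001,0.12,0,-1],[-0.006,0.001,0.123,0,-1],[-0.006,0.001,0.126,0,-1],[-0.006,0.001,0.128,0,-1],[-0.006,0.001,0.13,0,-1],[-0.006,0.001,0.13,0,-1],[-0.006,0.001,0.13,0,-1]]'
```

```text
t: 4.07
eef_pos: [0.4443, 0.2823, 0.0484]
eef_rot: [3.141, 0.0, -2.917]
ft_force: [-0.1, 0.3, -0.2]
width: -0.0003
grip_force: 0.0
```

```bash
python3 -m creep '[[0,0,-0.03,0,-1],[0,0,-0.06,0,-1],[0.005,-0.03,-0.08,0,-1],[0.01,-0.06,-0.08,0,-1],[0.01,-0.09,-0.08,0,-1],[0.015,-0.12,-0.08,0,-1],[0.015,-0.15,-0.08,0,-1],[0.022,-0.18,-0.08,0,-1],[0.022,-0.205,-0.08,0,-1],[0.022,-0.21,-0.08,0,-1],[0.022,-0.21,-0.08,0,-1],[0.022,-0.21,-0.08,0,-1]]'
python3 - <<'E'
from h import *
import cv2
c=cams.camera_info('wrist');im=cams.snapshot('wrist')
np.savez('c2.npz',**c)
cv2.imwrite('pics/w2.png',cv2.resize(im,(800,600),interpolation=cv2.INTER_CUBIC))
E
```

```text
t: 5.07
eef_pos: [0.4698, 0.0726, 0.1284]
eef_rot: [3.141, 0.001, -2.918]
ft_force: [0.4, 0.6, -0.7]
width: -0.0001
grip_force: 0.0
```

View pics/w2.png

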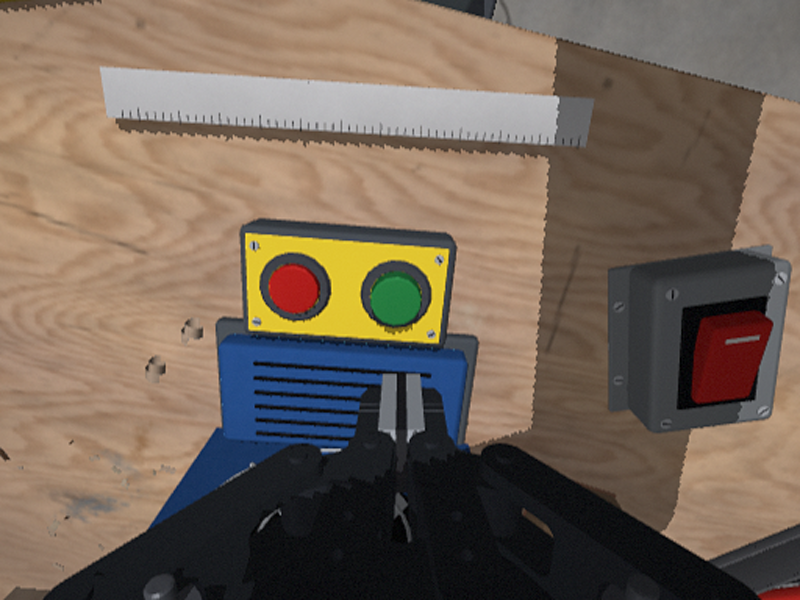

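The green button is at (397,298) and the red at (295,288). The line on the rocker is at (743,339). I'll project both rocker states into this view to see whether it flipped.

Run:
```python
from h import *
c=np.load('c2.npz');k=.64
def pr(X):
    q=c['R']@X+c['t'];return np.array([c['fx']*q[0]/q[2]+c['cx'],c['fy']*q[1]/q[2]+c['cy']])/k
# axis x of box: from line to rocker end
a=np.array([.4932-.4458,.2989-.2817,0]);a/=np.linalg.norm(a);b=np.array([-a[1],a[0],0])
L=np.array([.4458,.2817,.058]);M=L+.021*a
print('line off',pr(L),'on',pr(L-[0,0,.009]))
for n,dz in(('off',.0),('on',1)):
    for s in(-31,31):
        z=(.050+(-s*.21/1000 if not dz else s*.21/1000))
        for y in(-18,18):
            X=M+a*s/1000+b*y/1000;X[2]=z;print(n,s,y,pr(X).round())
for n,u,v,z in [('eg',397,296,.052),('er',295,287,.044)]:
    p=w(c,u*k,v*k,z);print(n,p.round(4),tool(p))
```

```text
line off [740.52532052 340.15505314] on [730.06273155 334.49015714]
off -31 -18 [711. 328.]
off -31 18 [771. 321.]
off 31 -18 [688. 404.]
off 31 18 [742. 398.]
on -31 -18 [697. 320.]
on -31 18 [755. 313.]
on 31 -18 [701. 415.]
on 31 18 [757. 409.]
eg [0.4667 0.0705 0.052 ] [ 0.0036 -0.0018  0.0763]
er [0.4775 0.008  0.044 ] [ 0.007  -0.0651  0.0843]
```

Run:
```python
from h import *
import cv2
im=cams.snapshot('scene');a=cv2.imread('pics/scene0.png');b=cv2.resize(im,(800,600),interpolation=cv2.INTER_CUBIC)
cr=lambda i:cv2.resize(i[320:400,250:340],(400,356),interpolation=cv2.INTER_CUBIC)
w2=cv2.resize(cv2.imread('pics/w2.png')[240:440,600:800],(200,200)); 
o=np.hstack([cr(a),cr(b)])
cv2.imwrite('pics/cmp.png',o)
```

```text
(no output)
```

View pics/cmp.png

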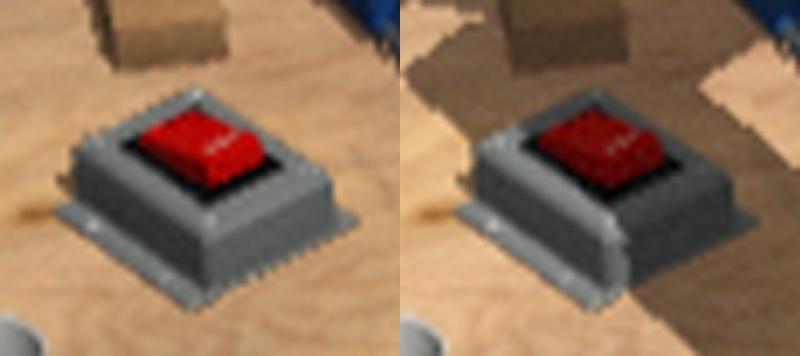

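The rocker hasn't flipped: the line end still stands high. I'll check where the fingertips really are against the reported TCP.

Run:
```python
from h import *
c=np.load('c2.npz');k=.64
def pr(X):
    q=c['R']@X+c['t'];return (np.array([c['fx']*q[0]/q[2]+c['cx'],c['fy']*q[1]/q[2]+c['cy']])/k).round()
P=np.array([.4698,.0726,.1284])
s=telemetry.observe();print(s['eef_pos'],s['ft_force'],s['t'])
for dz in(0,.01,.02):print(dz,pr(P+[0,0,dz]))
print(pr(P+[0.011,0,0]),pr(P-[0.011,0,0]))
```

```text
[0.46971261 0.07329598 0.12828614] [ 0.75641038  0.72307651 -0.38574245] 5.1667
0 [399. 356.]
0.01 [399. 366.]
0.02 [399. 377.]
[393. 377.] [404. 333.]
```

```bash
python3 -m creep '[[-0.005,0.03,0,0,-1],[-0.01,0.06,0,0,-1],[-0.01,0.09,0,0,-1],[-0.015,0.12,0,0,-1],[-0.02,0.15,0.02,0,-1],[-0.022,0.18,0.04,0,-1],[-0.022,0.208,0.06,0,-1],[-0.022,0.209,0.07,0,-1],[-0.022,0.209,0.08,0,-1],[-0.022,0.209,0.084,0,-1],[-0.022,0.209,0.084,0,-1]]' && python3 -m creep '[[0,0,0.002,0,-1],[0,0,0.004,0,-1],[0,0,0.004,0,-1]]'
python3 - <<'E'
from h import *
import cv2
c=cams.camera_info('wrist');im=cams.snapshot('wrist')
cv2.imwrite('pics/w3.png',cv2.resize(im,(800,600),interpolation=cv2.INTER_CUBIC)[150:500,200:600])
E
```

```text
t: 6.08
eef_pos: [0.4438, 0.2805, 0.0433]
eef_rot: [-3.14, -0.002, -2.916]
ft_force: [0.2, 0.0, 0.5]
width: -0.0003
grip_force: 0.0
t: 6.33
eef_pos: [0.4449, 0.2809, 0.0407]
eef_rot: [3.141, 0.001, -2.918]
ft_force: [0.2, 0.0, -0.2]
width: -0.0001
grip_force: 0.0
```

View pics/w3.png

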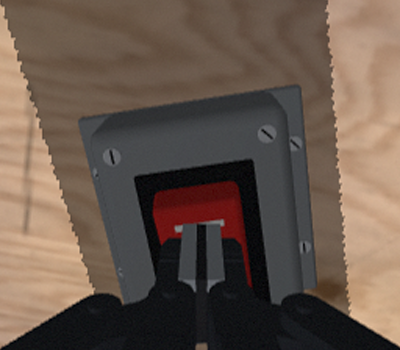

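The fingertips sit just at the white line but still without contact, so the real tips are shorter than the reported TCP. I'll keep lowering by force.

```bash
for i in 1; do python3 -m creep '[[0,0,0.002,0,-1],[0,0,0.004,0,-1],[0,0,0.006,0,-1],[0,0,0.006,0,-1]]'; done
python3 - <<'E'
from h import *
print(telemetry.observe()['ft_force'])
E
```

```text
t: 6.72
eef_pos: [0.4444, 0.2809, 0.0338]
eef_rot: [-3.141, -0.0, -2.917]
ft_force: [-0.1, 0.3, 0.2]
width: 0.0
grip_force: 0.0
[-0.12948543  0.33301929  0.18962738]
```

```bash
python3 -m creep '[[0,0,0.002,0,-1],[0,0,0.004,0,-1],[0,0,0.004,0,-1]]';python3 -m creep '[[0,0,0.002,0,-1],[0,0,0.004,0,-1],[0,0,0.004,0,-1]]'
python3 - <<'E'
from h import *
import cv2
im=cams.snapshot('wrist')
a=cv2.resize(im,(800,600),interpolation=cv2.INTER_CUBIC)[150:500,200:600]
b=cv2.resize(cams.snapshot('scene'),(800,600),interpolation=cv2.INTER_CUBIC)[250:410,220:400]
cv2.imwrite('pics/w4.png',np.hstack([a,cv2.resize(b,(394,350),interpolation=cv2.INTER_CUBIC)]))
E
```

```text
t: 6.97
eef_pos: [0.4443, 0.281, 0.0297]
eef_rot: [-3.141, -0.001, -2.917]
ft_force: [-0.0, 0.5, -0.5]
width: 0.0003
grip_force: 0.0
t: 7.22
eef_pos: [0.4444, 0.2811, 0.0259]
eef_rot: [-3.141, -0.0, -2.917]
ft_force: [-0.1, 1.2, 1.4]
width: -0.0002
grip_force: 0.9
```

View pics/w4.png

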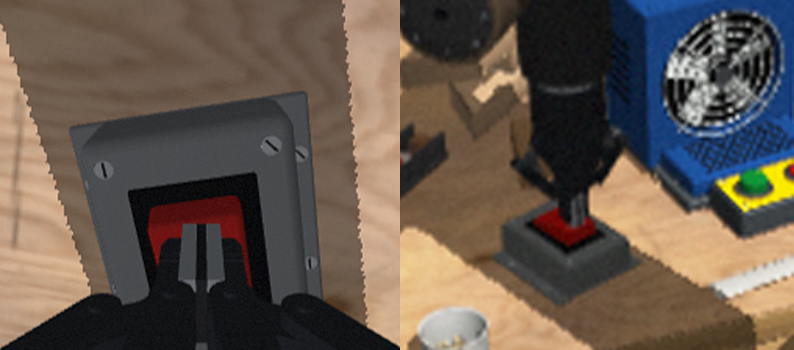

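Contact is just beginning, with the tips covering the line. The tips are about 30 mm short of the reported TCP. I'll press on.

```bash
python3 -m creep '[[0,0,0.002,0,-1],[0,0,0.003,0,-1],[0,0,0.003,0,-1]]';python3 -m creep '[[0,0,0.002,0,-1],[0,0,0.003,0,-1],[0,0,0.003,0,-1]]'; python3 -m creep '[[0,0,0.002,0,-1],[0,0,0.003,0,-1],[0,0,0.003,0,-1]]'
```

```text
t: 7.57
eef_pos: [0.4444, 0.2811, 0.0229]
eef_rot: [-3.142, -0.0, -2.917]
ft_force: [-0.2, 0.9, 0.4]
width: -0.0004
grip_force: 0.6
t: 7.82
eef_pos: [0.4444, 0.2811, 0.0198]
eef_rot: [-3.141, -0.0, -2.917]
ft_force: [-0.5, 0.0, 0.5]
width: -0.0
grip_force: 0.0
t: 8.07
eef_pos: [0.4448, 0.2814, 0.0182]
eef_rot: [3.142, 0.001, -2.916]
ft_force: [-4.2, -1.5, 12.6]
width: 0.0
grip_force: 6.7
```

Force fell to zero near 0.020 and then rose to 12.6 N at the end stop, so the rocker flipped. I'll lift, return above the extractor and check the line against picture w2.

```bash
python3 -m creep '[[0,0,-0.03,0,-1],[0,0,-0.06,0,-1],[0,0,-0.09,0,-1],[0.005,-0.03,-0.11,0,-1],[0.01,-0.06,-0.11,0,-1],[0.01,-0.09,-0.11,0,-1],[0.015,-0.12,-0.11,0,-1],[0.02,-0.15,-0.11,0,-1],[0.024,-0.18,-0.11,0,-1],[0.025,-0.205,-0.11,0,-1],[0.025,-0.21,-0.11,0,-1],[0.025,-0.21,-0.11,0,-1],[0.025,-0.21,-0.11,0,-1]]'
python3 - <<'E'
from h import *
import cv2
c=cams.camera_info('wrist');b=cv2.resize(cams.snapshot('wrist'),(800,600),interpolation=cv2.INTER_CUBIC)
a=cv2.imread('pics/w2.png');k=.64
cv2.imwrite('pics/w5.png',np.hstack([cv2.resize(i[230:450,590:800],(390,409)) for i in(a,b)]))
print(tool([.4675,.0713,.03]))
E
```

```text
t: 9.15
eef_pos: [0.4671, 0.0709, 0.1272]
eef_rot: [3.141, 0.0, -2.918]
ft_force: [-0.2, 0.2, -0.6]
width: -0.0002
grip_force: 0.0
[-0.0004 -0.0002  0.0972]
```

View pics/w5.png

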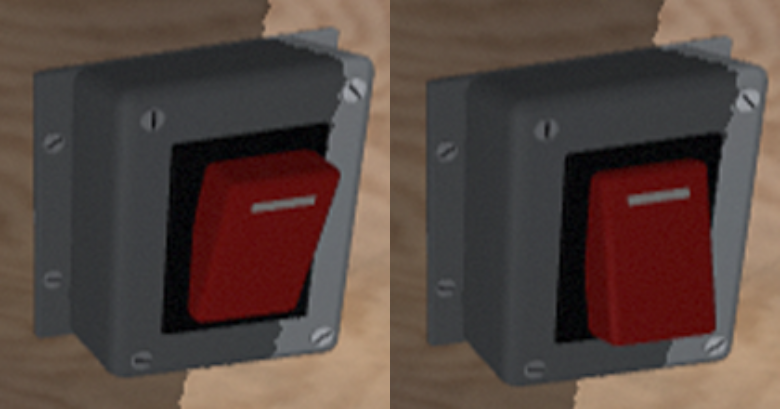

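The right half shows the rocker flipped on: the line end is down and the far end is up. Next is the extractor's green button; its fully-in position is at TCP z ≈ 0.014.

```bash
python3 -m creep '[[0,0,0.03,0,-1],[0,0,0.06,0,-1],[0,0,0.09,0,-1],[0,0,0.098,0,-1],[0,0,0.102,0,-1],[0,0,0.105,0,-1],[0,0,0.108,0,-1],[0,0,0.108,0,-1]]';python3 -m creep '[[0,0,0.002,0,-1],[0,0,0.004,0,-1],[0,0,0.004,0,-1]]'; python3 -m creep '[[0,0,0.001,0,-1],[0,0,0.002,0,-1],[0,0,0.002,0,-1]]'
```

```text
t: 9.87
eef_pos: [0.4676, 0.0715, 0.02]
eef_rot: [3.141, 0.002, -2.916]
ft_force: [0.6, 0.8, 0.6]
width: 0.0
grip_force: 0.0
t: 10.12
eef_pos: [0.4672, 0.071, 0.0155]
eef_rot: [3.141, 0.001, -2.917]
ft_force: [-0.4, 0.3, 0.3]
width: 0.0001
grip_force: 0.0
t: 10.37
eef_pos: [0.4668, 0.0708, 0.0131]
eef_rot: [-3.142, -0.0, -2.917]
ft_force: [1.2, -0.3, -0.3]
width: 0.0
grip_force: 0.0
```

```bash
cat > fan.py <<'E'
from h import *
import cv2,sys
u,v,r,n=sys.argv[1:5];u,v,r=[int(float(x)*.64) for x in(u,v,r)]
f=[cams.snapshot(n)[v-r:v+r,u-r:u+r].astype(float) for _ in range(3)]
print([np.abs(f[i+1]-f[i]).mean().round(2) for i in range(2)],telemetry.observe()['ft_force'])
E
python3 fan.py 368 283 22 scene; python3 fan.py 200 350 22 scene
python3 -m creep '[[0,0,0.001,0,-1],[0,0,0.002,0,-1],[0,0,0.002,0,-1]]'; python3 fan.py 368 283 22 scene
```

```text
[np.float64(17.87), np.float64(18.76)] [ 0.20252615 -0.04060642  0.76858786]
[np.float64(1.98), np.float64(2.07)] [0.3474952  0.91953213 0.1639811 ]
t: 10.92
eef_pos: [0.4669, 0.0709, 0.011]
eef_rot: [-3.142, -0.0, -2.917]
ft_force: [-0.1, -0.9, -0.0]
width: -0.0
grip_force: 0.0
[np.float64(13.84), np.float64(15.34)] [ 0.68958455  0.14544736 -0.12486163]
```

The fan turns: frame difference 18 against 2 for the background. I'll lift and travel to above the sander's green button.

```bash
python3 -m creep '[[0,0,-0.03,0,-1],[0,0,-0.06,0,-1],[0,0,-0.09,0,-1],[0.005,-0.03,-0.12,0,-1],[0.01,-0.06,-0.12,0,-1],[0.015,-0.09,-0.12,0,-1],[0.018,-0.12,-0.12,0,-1],[0.022,-0.15,-0.12,0,-1],[0.026,-0.18,-0.12,0,-1],[0.03,-0.21,-0.12,0,-1],[0.034,-0.24,-0.12,0,-1],[0.038,-0.27,-0.12,0,-1],[0.043,-0.3,-0.12,0,-1],[0.047,-0.33,-0.12,0,-1],[0.052,-0.36,-0.12,0,-1],[0.055,-0.385,-0.12,0,-1],[0.055,-0.39,-0.12,0,-1],[0.055,-0.39,-0.12,0,-1]]'; python3 fan.py 368 283 22 scene
python3 - <<'E'
from h import *
import cv2
c=cams.camera_info('wrist');im=cams.snapshot('wrist')
np.savez('c3.npz',**c)
cv2.imwrite('pics/w6.png',cv2.resize(im,(800,600),interpolation=cv2.INTER_CUBIC))
E
```

```text
t: 12.57
eef_pos: [0.4999, -0.3231, 0.1305]
eef_rot: [3.141, -0.001, -2.919]
ft_force: [-0.5, 0.8, 0.5]
width: -0.0002
grip_force: 0.0
[np.float64(26.99), np.float64(28.47)] [-0.0455085   0.62328469  0.84120071]
```

View pics/w6.png

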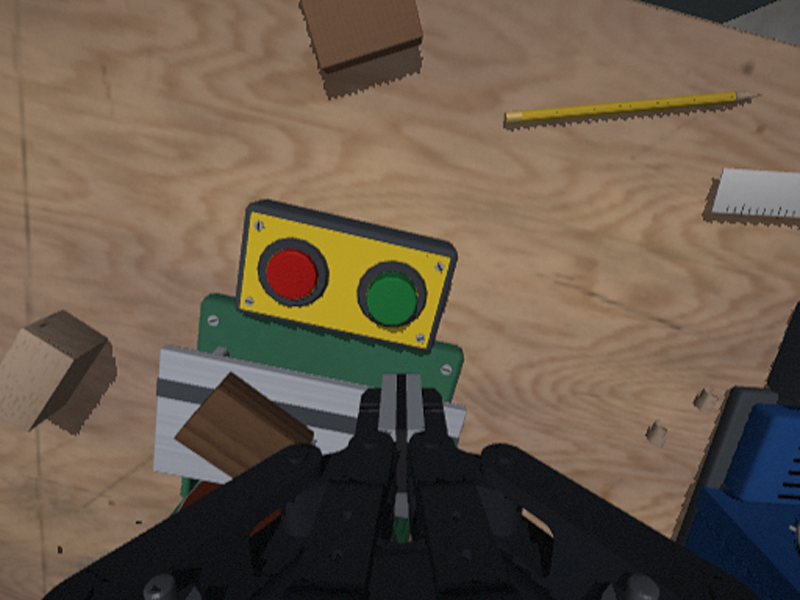

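Green is at (391,298) and red at (291,275). The table and block are just behind, so I'll align the tool with the box and press on the button's near half to keep the gripper body clear of the table.

Run:
```python
from h import *
c=np.load('c3.npz');k=.64
g=w(c,391*k,297*k,.052);r=w(c,291*k,274*k,.044)
d=tool(g)-tool(r);print(g,r,tool(g),d,np.degrees(np.arctan2(-d[0],d[1])))
f=np.array([-(g-r)[1],(g-r)[0],0]);f/=np.linalg.norm(f);print('front',f,'target',tool(g+.006*f))
print(telemetry.observe()['joint_positions'])
```

```text
[ 0.49897437 -0.32624041  0.052     ] [ 0.50070475 -0.38956212  0.044     ] [ 0.0024 -0.0052  0.0792] [-0.0125  0.0621 -0.008 ] 11.380886963460851
front [-0.99962683 -0.02731652  0.        ] target [ 0.0083 -0.0041  0.0792]
[-2.41495107e-01  2.78576158e-01 -2.64358711e-01 -2.43012602e-04
 -1.02797737e+00 -1.10361558e+00]
```

```bash
python3 -m creep '[[0.008,-0.004,0,6,-1],[0.008,-0.004,0,11,-1],[0.008,-0.004,0.03,11,-1],[0.008,-0.004,0.06,11,-1],[0.008,-0.004,0.09,11,-1],[0.008,-0.004,0.102,11,-1],[0.008,-0.004,0.106,11,-1],[0.008,-0.004,0.109,11,-1],[0.008,-0.004,0.112,11,-1],[0.008,-0.004,0.112,11,-1]]'; python3 -m creep '[[0,0,0.002,0,-1],[0,0,0.004,0,-1],[0,0,0.004,0,-1]]';python3 -m creep '[[0,0,0.001,0,-1],[0,0,0.002,0,-1],[0,0,0.002,0,-1],[0,0,0.002,0,-1]]'
```

```text
t: 13.6
eef_pos: [0.4941, -0.3271, 0.02]
eef_rot: [-3.141, 0.001, -3.108]
ft_force: [0.4, -0.4, -0.3]
width: 0.0002
grip_force: 0.0
t: 13.85
eef_pos: [0.4937, -0.3273, 0.0156]
eef_rot: [-3.141, 0.001, -3.109]
ft_force: [0.2, -0.1, -0.3]
width: -0.0001
grip_force: 0.0
t: 14.18
eef_pos: [0.4932, -0.3273, 0.0131]
eef_rot: [3.142, -0.0, -3.109]
ft_force: [0.2, 0.3, 0.1]
width: 0.0002
grip_force: 0.0
```

```bash
python3 -m creep '[[0,0,0.001,0,-1],[0,0,0.002,0,-1],[0,0,0.002,0,-1]]'; python3 -m creep '[[0,0,-0.03,0,-1],[0,0,-0.06,0,-1],[0,0,-0.09,0,-1],[0,0,-0.12,0,-1],[0,0,-0.12,0,-1],[0,0,-0.12,0,-1],[0,0,-0.12,0,-1],[0,0,-0.12,0,-1],[0,0,-0.12,0,-1],[0,0,-0.12,0,-1],[0,0,-0.12,0,-1],[0,0,-0.12,0,-1],[0,0,-0.12,0,-1],[0,0,-0.12,0,-1]]'; python3 fan.py 368 283 22 scene
python3 - <<'E'
from h import *
import cv2
f=[cams.snapshot('wrist') for _ in range(2)]
d=cv2.absdiff(*f).max(2);d=cv2.medianBlur(d,3)
n=(d>25);print(n.sum(), np.argwhere(n).mean(0)/.64 if n.any() else '')
a=cv2.resize(f[1],(560,420));b=cv2.resize(np.clip(d*4.,0,255).astype('uint8'),(240,180))
o=np.zeros((420,800,3),'uint8');o[:,:560]=a;o[:180,560:]=b[...,None]
s=cams.snapshot('scene');o[180:,560:]=cv2.resize(s[120:240,230:350],(240,240));cv2.imwrite('pics/w7.png',o)
E
```

```text
t: 14.43
eef_pos: [0.4933, -0.3273, 0.0111]
eef_rot: [-3.142, -0.0, -3.109]
ft_force: [-1.1, -0.1, -0.1]
width: 0.0001
grip_force: 0.0
t: 15.6
eef_pos: [0.4933, -0.3272, 0.1311]
eef_rot: [3.142, -0.0, -3.109]
ft_force: [-0.3, -0.7, -0.5]
width: 0.0001
grip_force: 0.0
[np.float64(27.48), np.float64(27.42)] [-0.86440343 -0.20969934  0.64129111]
0
```

View pics/w7.png

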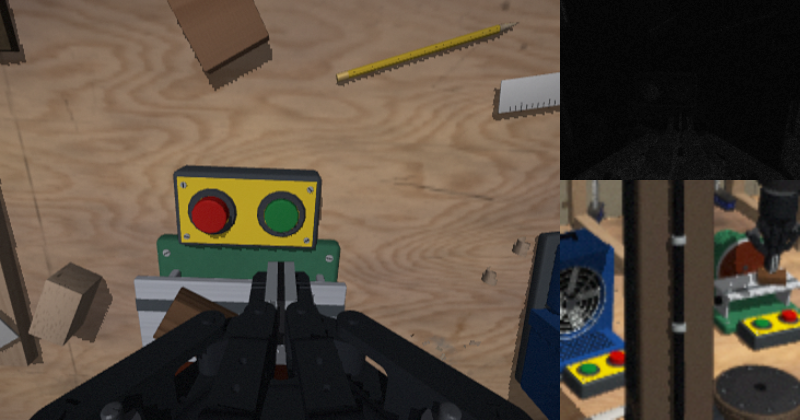

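Both red buttons now stand out and both greens are in, with the loose things undisturbed. I'll check the disc for motion in the scene camera, at about (500,245).

```bash
python3 fan.py 502 243 11 scene; python3 fan.py 368 283 22 scene; python3 fan.py 520 330 11 scene; python3 fan.py 200 350 11 scene
```

```text
[np.float64(4.45), np.float64(5.49)] [-0.24104216 -0.32627475  0.13657277]
[np.float64(27.18), np.float64(27.53)] [0.96036947 0.1503512  1.01374567]
[np.float64(2.14), np.float64(2.23)] [-0.0850266   0.86451303 -0.8967885 ]
[np.float64(2.1), np.float64(2.3)] [-0.05428726  0.33883151  0.68952817]
```

The disc patch changes too (about 5, against 2.2 for still background). The fan is running and the arm is clear, so I'll hand in.

```bash
python3 -c "
from workcell import env
print(env.finish_job())"
```

```text
the job is handed in; nothing more can be done
None
```

I handed the job in with the isolator on, then the extractor and then the sander started: both green buttons looked latched, the cameras showed the fan turning clearly and the disc turning more faintly, and I saw nothing loose shifted; the hand-in returned no verdict.

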